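Release the eccentric cam and seat the sharpening stone in its holder

TASK

Seat the sharpening stone in its holder. First push the black knob of the blue eccentric cam round until the cam is at its low point, its handle pointing at the white mark on the base plate; then push the yellow plate of the slide forward until the slide is fully home, carrying the stone up to the steel fence. Leave the slide back until the cam is at its low point, move the stone only with the slide (never touch it or lift it), and leave the cam at its low point and the other things on the bench undisturbed.

Things in the scene. Friction and masses are not known exactly. Their poses are not given: they have to be found in the camera images.
- jig: Fixed wooden base plate of the stone holder, 195 x 205 x 14 mm; place and yaw vary. Origin at bench height on the slide's centre line; x is forward (to the fence, roughly away from the robot), y left (to the cam), z up. Plate: x -75 to 120, y -55 to 150 mm. Steel fence face at x 75 mm, top 34 mm above the bench. Guides 8 mm high at y -40 and 40 mm. White mark 85 mm from the cam's pivot, 35 degrees left of forward.
- push_plate (a point): Centre of the rear face of the slide's upright yellow push plate, 60 mm above the bench; axes as the jig. Plate 60 mm wide (y), 10 mm thick, top 91 mm above the bench. Pushed from behind it drives the slide forward. The slide's foot (25 mm above the bench) reaches 15 mm farther back; the aluminium jaw (34 mm high) has its face 37 mm ahead of this point.
- slide (a joint): Travel of the slide in m along the jig's x: 0 = fully back, 0.050 = fully home at its end stop, the stone then between jaw and fence with about 3 mm play. Starts at 0 to 0.010. About 2.5 N friction plus the stone's; stays where it is left. While the cam is far from its low point its rim blocks (up to about 20 N) the slide's side lug 14 to 25 mm short of home.
- cam_pivot (a point): Point in the air on the cam's vertical pivot axis, 60 mm above the bench (the pivot's own top is 44 mm above it), fixed at x 40, y 85 mm in the jig's frame. Its x axis turns with the cam and points along the handle.
- handle_knob (a point): Centre of the upright black knob on the end of the cam's handle: 19 mm diameter, 40 to 92 mm above the bench; this point is 66 mm above it and 65 mm from the pivot axis. x axis: outward along the handle. The steel handle bar (14 mm wide, top 40.5 mm above the bench) and blue cam disc (56 mm diameter, 16 mm off its pivot) lie below.
- cam (a joint): Cam angle in rad, growing anticlockwise from above: 0 = low point, handle pointing at the white mark, 35 degrees anticlockwise (left) of the jig's +x. Starts at 1.6 to 2.2 (handle to the rear left), so turn it clockwise. No stop at 0: it can go on to -0.7. Friction about 0.32 N m (5 N at the knob); stays where it is left.
- stone: Loose grey-beige sharpening stone (rubbing block), 45 mm along the jig's x, 70 mm along its y, 30 mm high, 0.12 kg, lying on the jig's plate between jaw and fence, its top 44 mm above the bench. Origin at the centre of its underside; with the slide home it is 49 to 53 mm along the jig's x. (The body's own axes are turned 24 degrees to the block's sides.)
- dull_gouge: Loose gouge with a wooden handle, 197 x 35 x 29 mm, lying to the right of the jig along its x; origin at the centre of its underside. To be left alone.
- tape: Loose yellow tape measure, 55 x 85 x 62 mm, on the bench to the left; origin at the centre of its underside. To be left alone.
- limestone: Loose limestone offcut, 60 x 68 x 55 mm, on the bench to the left; origin at the centre of its underside. To be left alone.
- caliper: Loose caliper, 142 x 240 x 8 mm, lying on the bench to the left; origin at the centre of its underside. To be left alone.
- mug: Loose yellow mug, 84 x 107 x 88 mm, on the bench left of the jig; origin at the centre of its underside. To be left alone.
There are look-alikes about, which are no part of the job. Of the things shaped like the stone, the grey one is meant.

How it is judged:
By the outcome, as a careful person would: the job done as asked, in the order asked, and still so for the second after the job is handed in, with the robot touching nothing.
It also fails if it takes over 45 s, if anything falls off the work surface, if the arm or the gripper's body presses on something with over 40 N, if the wrist force passes 120 N, or if a joint passes its speed limit or range.

ROBOT

A 7-joint arm with a two-finger parallel gripper is mounted at the origin on a cart in front of the work surface, level with it; the furniture and walls round the work are solid. World frame = base frame: x ahead of the robot, y to its left, z up, the work surface at z = 0. Lengths are in m, angles in rad, forces in N, time in s.
With the tool pointing down it reaches from about 0.425 to 0.875 m from the base axis. Payload 4.7 kg.
Tool frame: the origin (TCP) lies at the very end of the fingers, on their centre line; the grasp point (between the pads) lies 19 mm behind it; x points along the fingers, y is the direction in which the jaws open and shut, and the axes are right-handed (so a half turn about x gives the same grasp; the last joint's range is limited). The gripper opens to 87 mm and grips with 3 to 60 N. Pads are 19 mm wide; open, the fingers measure 117 mm over their backs; the gripper's body (75 mm by 190 mm) begins 51 mm behind the grasp point.
Start: joints at [1.326, 0.321, -0.07, 1.45, 0.023, 1.371, -0.057], TCP at [0.166, -0.628, 0.223] pointing down, gripper open.
Joint ranges: [-2.86, 2.86], [-0.3, 2.09], [-1.38, 1.24], [0.06, 2.45], [-1.56, 4.7], [0.09, 2.05], [-2.69, 2.69]. Speed limits (rad/s): [2.57, 2.57, 3.14, 3.14, 3.14, 3.14, 3.14].

INTERFACE

Orientations are given as a rotation vector (axis times angle).
In Python, from bench import ctrl gives the robot as it stands.
- The arm moves only by the tool step_arm, never from a script. Its argument "increments" is one flat list of numbers, 6 for each row, row after row: the shift along the tool's x, y, z in cm, then the turn, a rotation vector about the tool's x, y, z in rad. In form: [tx, ty, tz, ax, ay, az, tx, ty, tz, ax, ay, az, ...]. A call has 1 to 12 rows; each row shifts and turns the commanded pose from where the row before left it, along the tool's axes as they then stand; what a row does not reach is not made up. A row lasts 1/8 s, in which the tool goes at most 62.5 mm and 10.7 degrees, less where a joint would pass 70% of its speed; a pose out of reach is approached as far as the arm can. A call with a gripper value outside its range is refused whole. "fingers" is the opening in per cent of the stroke, from 0 (shut) to 100 (fully open), set as the call begins (left out, the last holds). The fingers move at their own pace and stop on an object; "force" is the grip in N (left out, the last holds). Time passes only in rows, so rows that do not move let the fingers close. It gives the time, the measured TCP pose, the force and the opening at its end, in the units of the state.
- ctrl.get_state(): the state, without advancing time (a new reading comes with each control period).
- ctrl.get_image(name): name is "scene" or "top"; returns the picture (420x560x3 uint8, red, green, blue); there is no depth.
- ctrl.camera_params(name): a dict with "vertical_fov" (degrees; the focal length in pixels is half the picture's height over the tangent of half this angle, whatever the lens; pixels are square), "cx", "cy" (the principal point, pixels), "R" (3x3) and "t" (3): a world point X has camera coordinates R X + t. Camera axes: x right, y down, z forward; pixel columns grow to the right and rows downward; lengths in m; the calibration is good to about 2 mm. A picture is of the moment at which its call begins. camera_params takes no time and is no camera call.
- ctrl.close_job(): hands the job in, once; it reports no verdict.
Trained networks look in the newest picture that a camera, given by its name, has taken for a name from the list of things; names that differ only in an ending like _2 or _b are one class to them, and where a whole thing is asked for, a point or a joint stands for the part that bears it (a point fixed in the world has none). Each returns a list of dicts, best first, with "score" (0 to 1); they miss things now and then, are a little off and sometimes report something else, mostly with a low value. They report only what shows in the picture. A call takes as long as a camera call. They do not tell look-alikes from the thing itself.
- ctrl.search_frame(camera, name): "xyz" ([x, y, z] in m, in the coordinates of the camera as it stood for that picture, good to about 4 mm: the middle of the surface that is visible of it).
- ctrl.silhouettes(camera, name): "pixels" (420x560 bool, what is visible of it).
- ctrl.spot_point(camera, name): "xyz" ([x, y, z] in m, in the coordinates of the camera as it stood for that picture, good to about 4 mm: a listed point, or the origin of a listed thing).
The state is a dict: "time": time; "joint_positions": joint angles; "qd": joint speeds; "joint_torque": joint torques, N m; "position": TCP position; "tool_rot": TCP orientation; "ft_force": force on the tool from outside, world axes, zero at the start; "torque": the same for the moment, N m; "grip_width": opening from 0.0 (shut) to 1.0 (fully open).
Only numpy, scipy, OpenCV 4.12 (cv2) and the standard library are available. Lean on these libraries where they do the work, as an engineer would, in place of code of your own. Each camera call takes 0.05 s, during which the arm holds its last target.

## Working session

There is one attempt and no reset: what is moved stays moved. The work goes in short steps, Python scripts to look and compute and a tool call to move; the robot and the scene stay as the last step left them, time stands still between calls to the robot, and variables do not carry over. Pictures are saved under pics/ and viewed, and the job is handed in when it is done.

Besides the shell and the picture viewer there is one more tool, called after ">>>" as name(argument=value, ...), one argument or row to a line, values as JSON. step_arm: Moves the arm, as the interface text tells. Its arguments: {"type":"object","properties":{"increments":{"type":"array","items":{"type":"number"}},"fingers":{"type":"number"},"force":{"type":"number"}},"required":["increments"]}

```bash
mkdir -p pics; ls
python3 - <<'E'
from bench import ctrl
import cv2
for n in ("scene","top"):
    im=ctrl.get_image(n); cv2.imwrite(f"pics/{n}0.png",im[:,:,::-1]); 
    p=ctrl.camera_params(n); print(n,p)
s=ctrl.get_state(); print(s)
E
```

```text
pics
scene {'vertical_fov': 50.856371551382466, 'cx': 276.5435224414687, 'cy': 205.63183991759448, 'R': array([[-0.75489987, -0.65533758, -0.02566813],
       [-0.32553736,  0.4083963 , -0.85278244],
       [ 0.56934314, -0.63540941, -0.52163518]]), 't': array([0.41425154, 0.26846016, 1.01430378])}
top {'vertical_fov': 44.86153831157131, 'cx': 273.3608200266715, 'cy': 202.34100285161577, 'R': array([[ 0.00520216, -0.99983576,  0.01736038],
       [-0.99103887, -0.00747203, -0.13336462],
       [ 0.13347243, -0.01651103, -0.99091498]]), 't': array([-0.03949485,  0.55579445,  1.41071365])}
{'time': 0.1, 'joint_positions': array([ 1.32609581,  0.32174788, -0.07011253,  1.45157024,  0.02262747,
        1.37079714, -0.05686869]), 'qd': array([ 0.00168599, -0.00056421,  0.00065596, -0.00174533, -0.00122158,
       -0.00038058, -0.00074804]), 'joint_torque': array([-1.94095164e-04, -4.92568374e+01, -4.05911906e-01, -3.13400209e+01,
       -6.42851391e-02,  3.94415448e-02,  8.72766827e-05]), 'position': array([ 0.16618007, -0.62787753,  0.2215631 ]), 'tool_rot': array([ 2.08375331,  0.2730852 , -2.08445675]), 'ft_force': array([0.21990109, 0.10545337, 0.39648802]), 'torque': array([ 0.04391552, -0.01156773, -0.00633215]), 'grip_width': 1.0046523141844432}
```

View pics/scene0.png

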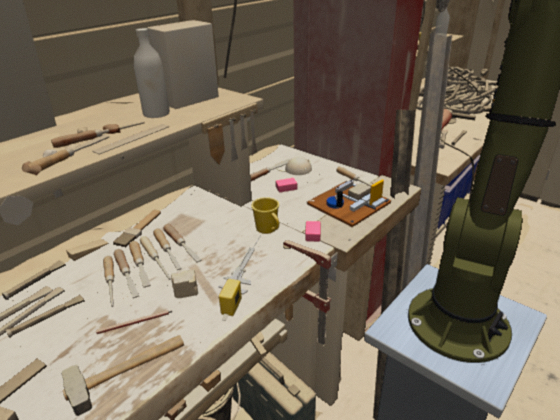

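View pics/top0.png

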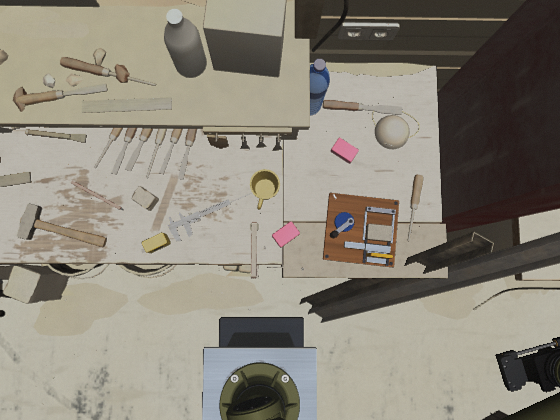

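```bash
cat > h.py <<'E'
from bench import ctrl
import numpy as np, cv2
from scipy.spatial.transform import Rotation as Ro
def cam(n):
    p=ctrl.camera_params(n); f=210/np.tan(np.radians(p['vertical_fov'])/2)
    return p,f
def toW(n,x):
    p,f=cam(n); return p['R'].T@(np.array(x)-p['t'])
def proj(n,X):
    p,f=cam(n); c=p['R']@np.array(X)+p['t']; return np.array([f*c[0]/c[2]+p['cx'],f*c[1]/c[2]+p['cy']])
def ray(n,uv,z):
    p,f=cam(n); d=p['R'].T@np.array([(uv[0]-p['cx'])/f,(uv[1]-p['cy'])/f,1]); o=-p['R'].T@p['t']
    return o+d*(z-o[2])/d[2]
E
python3 - <<'E'
from h import *
np.set_printoptions(precision=4,suppress=True)
for c in ("top","scene"):
  for n in ("jig","push_plate","cam_pivot","handle_knob","stone","mug"):
    for r in ctrl.spot_point(c,n)[:3]:
        print(c,n,round(r['score'],2),toW(c,r['xyz']),proj(c,toW(c,r['xyz'])))
print(ctrl.get_state()['time'])
E
```

```text
top jig 0.89 [ 0.4555 -0.3343 -0.001 ] [375.6216 239.17  ]
top push_plate 0.97 [ 0.4025 -0.3257  0.0615] [377.8206 256.8999]
top cam_pivot 0.71 [ 0.5063 -0.2524  0.0603] [350.7759 219.4689]
top handle_knob 0.61 [ 0.4595 -0.2025  0.0681] [333.523  235.8728]
top stone 0.88 [ 0.4705 -0.3385  0.0158] [378.241 233.593]
top stone 0.69 [ 0.7177 -0.2431 -0.0007] [343.1452 150.6339]
top stone 0.64 [ 0.4659 -0.0779  0.0039] [287.5122 234.8995]
top mug 0.81 [ 0.5928 -0.0058  0.0024] [262.8964 191.3978]
scene jig 0.73 [ 0.4574 -0.3365  0.    ] [362.4499 200.3202]
scene jig 0.19 [ 0.4636 -0.2087  0.0613] [340.4486 199.2253]
scene push_plate 0.63 [ 0.3979 -0.3295  0.0606] [378.7325 190.9044]
scene cam_pivot 0.64 [ 0.5077 -0.2537  0.0571] [336.8199 190.5166]
scene cam_pivot 0.59 [0.572  0.3297 0.0009] [185.2332 290.1017]
scene cam_pivot 0.17 [ 0.4034 -0.333   0.0573] [377.6969 190.8538]
scene handle_knob 0.64 [ 0.4654 -0.2057  0.0642] [339.4691 198.6365]
scene handle_knob 0.47 [0.5192 0.1502 0.0016] [248.81   263.6466]
scene stone 0.59 [ 0.4785 -0.3376  0.014 ] [357.5269 194.6626]
scene stone 0.58 [ 0.7106 -0.2452  0.0017] [287.3488 187.5295]
scene stone 0.55 [ 0.4657 -0.0711 -0.0005] [312.9822 235.0361]
scene mug 0.62 [ 0.5926 -0.0059 -0.0026] [267.0376 230.1779]
0.7
```

Run:
```python
from h import *
a=cv2.imread("pics/top0.png")[180:280,300:440]; cv2.imwrite("pics/topz.png",cv2.resize(a,None,fx=5.7,fy=5.7,interpolation=cv2.INTER_CUBIC))
a=cv2.imread("pics/scene0.png")[160:240,290:430]; cv2.imwrite("pics/scz.png",cv2.resize(a,None,fx=5.7,fy=5.7,interpolation=cv2.INTER_CUBIC))
# plate mask
```

```text
(no output)
```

View pics/topz.png

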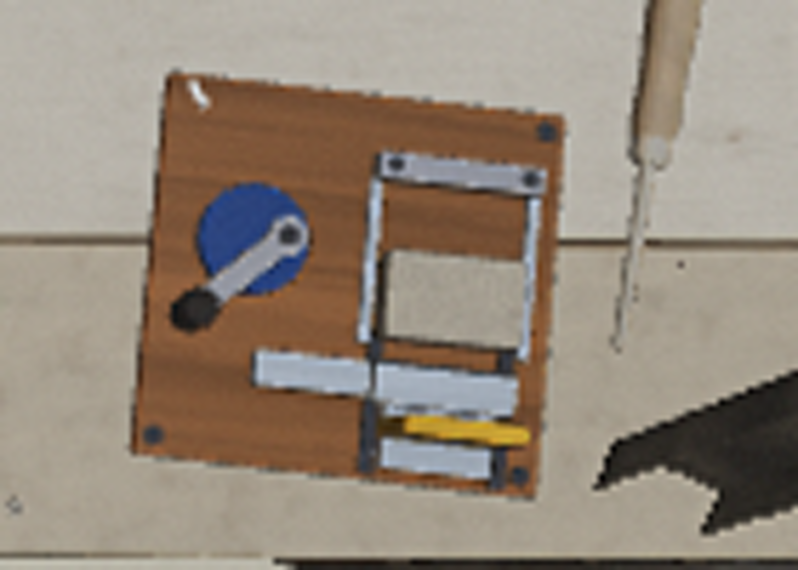

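View pics/scz.png

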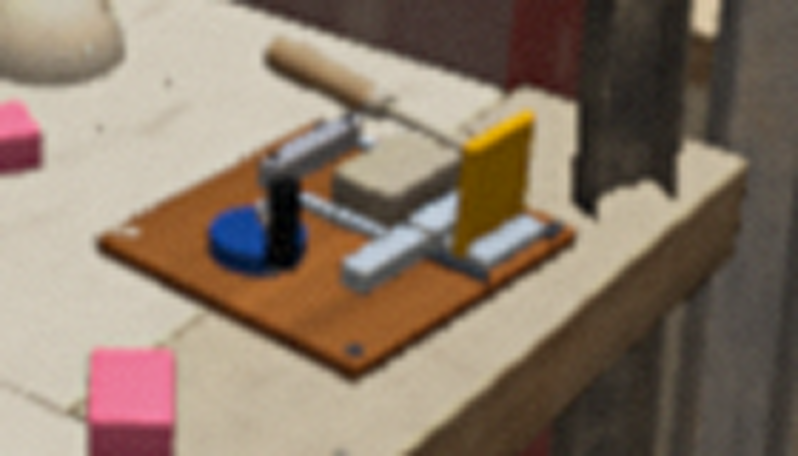

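Run:
```python
from h import *
np.set_printoptions(precision=4,suppress=True)
def fit(name,pts,off):
    J=np.array([[.12,.15],[.12,-.055],[-.075,-.055],[-.075,.15]])
    W=np.array([ray(name,((x+.5)/5.7-.5+off[0],(y+.5)/5.7-.5+off[1]),.014)[:2] for x,y in pts])
    jc,wc=J.mean(0),W.mean(0); 
    a=J-jc;b=W-wc; th=np.arctan2((a[:,0]*b[:,1]-a[:,1]*b[:,0]).sum(),(a*b).sum())
    R=np.array([[np.cos(th),-np.sin(th)],[np.sin(th),np.cos(th)]])
    o=wc-R@jc; print(name,"yaw",th,"o",o,"res",(J@R.T+o-W)*1000); return o,R
o,R=fit("top",[(172,72),(563,117),(533,497),(135,453)],(300,180))
o2,R2=fit("scene",[(330,120),(575,235),(352,378),(100,243)],(290,160))
print("pivot",R@[.04,.085]+o)
for n in ("handle_knob","push_plate","stone","jig"):
  w=[toW(c,ctrl.spot_point(c,n)[0]['xyz']) for c in ("top","scene")]
  w=np.array(w); 
  j=(w[:,:2]-o)@R; d=j-[.04,.085]; print(n,w.mean(0),j, np.degrees(np.arctan2(d[:,1],d[:,0])),np.hypot(*d.T))
s=ctrl.get_state(); print(Ro.from_rotvec(s['tool_rot']).as_matrix(),s['time'])
```

```text
top yaw -0.1057420985611016 o [ 0.4555 -0.3347] res [[ 0.5158  2.0215]
 [ 0.5302 -2.1705]
 [-0.9391 -2.0211]
 [-0.107   2.17  ]]
scene yaw -1.696057565848661 o [ 0.4322 -0.2538] res [[ 6.1109  9.0994]
 [-9.9426  3.9085]
 [-5.2548 -7.1977]
 [ 9.0865 -5.8102]]
pivot [ 0.5042 -0.2544]
handle_knob [ 0.4625 -0.2041  0.0662] [[-0.0099  0.1319]
 [-0.0038  0.1293]] [136.7944 134.6788] [0.0685 0.0622]
push_plate [ 0.4002 -0.3276  0.061 ] [[-0.0536  0.0033]
 [-0.0578 -0.0009]] [-138.8961 -138.7007] [0.1242 0.1302]
stone [ 0.4745 -0.338   0.0149] [[ 0.0154 -0.0023]
 [ 0.0232 -0.0005]] [-105.7678 -101.1459] [0.0907 0.0871]
jig [ 0.4564 -0.3354 -0.0005] [[-0.      0.0004]
 [ 0.0021 -0.0016]] [-115.3083 -113.6444] [0.0936 0.0946]
[[-0.      0.256  -0.9667]
 [-0.0001 -0.9667 -0.256 ]
 [-1.      0.0001  0.    ]] 1.1
```

Run:
```python
from h import *
np.set_printoptions(precision=3,suppress=True)
def tri(a,b):
    L=[]
    for n,uv in (("top",a),("scene",b)):
        p,f=cam(n); d=p['R'].T@np.array([(uv[0]-p['cx'])/f,(uv[1]-p['cy'])/f,1]); L.append((-p['R'].T@p['t'],d/np.linalg.norm(d)))
    A=sum(np.eye(3)-np.outer(d,d) for o,d in L); B=sum((np.eye(3)-np.outer(d,d))@o for o,d in L)
    X=np.linalg.solve(A,B); print(X,[np.linalg.norm((np.eye(3)-np.outer(d,d))@(X-o)) for o,d in L])
tri((414,264),(402,196)); tri((405,265),(393,193)); tri((424,274),(393,193)); tri((424,274),(405,196))
tri((315,310),(430,320))
p,f=cam("scene"); print(-p['R'].T@p['t'])
p,f=cam("top"); print(-p['R'].T@p['t'])
a=cv2.imread("pics/top0.png")[200:420,280:560]; cv2.imwrite("pics/topz2.png",cv2.resize(a,None,fx=2.8,fy=2.7,interpolation=cv2.INTER_CUBIC))
a=cv2.imread("pics/scene0.png")[0:340,360:560]; cv2.imwrite("pics/scz2.png",cv2.resize(a,None,fx=1.76,fy=1.76,interpolation=cv2.INTER_CUBIC))
```

```text
[ 0.378 -0.449 -0.006] [np.float64(0.007451747459680074), np.float64(0.007451747459680083)]
[ 0.383 -0.41   0.022] [np.float64(0.0024464896519089956), np.float64(0.0024464896519090585)]
[ 0.379 -0.456  0.005] [np.float64(0.02634422483672289), np.float64(0.026344224836722892)]
[ 0.362 -0.471 -0.01 ] [np.float64(0.006633331394967095), np.float64(0.006633331394967156)]
[ 0.18  -0.205 -0.262] [np.float64(0.05787569740041569), np.float64(0.05787569740041574)]
[-0.177  0.806  0.769]
[ 0.363 -0.012  1.473]
```

View pics/topz2.png

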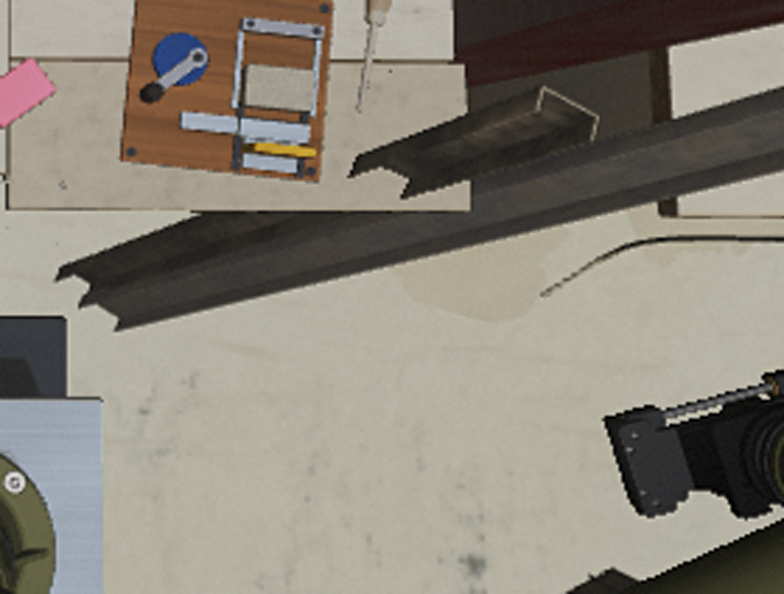

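View pics/scz2.png

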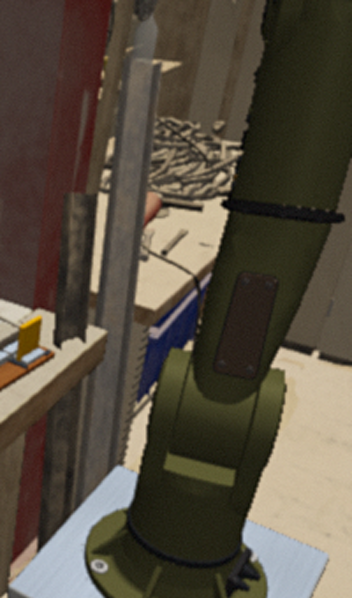

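Run:
```python
from h import *
np.set_printoptions(precision=3,suppress=True)
def pl(n,a,b):
    p,f=cam(n); D=[p['R'].T@np.array([(u-p['cx'])/f,(v-p['cy'])/f,1]) for u,v in (a,b)]
    nn=np.cross(*D); return nn,nn@(-p['R'].T@p['t'])
for nm,t,s in (("metal",((315.7,311),(560,248)),((439.5,37),(415,267))),("wood",((415.7,266.7),(483.6,240.7)),((404,111),(400,193)))):
    n1,d1=pl("top",*t); n2,d2=pl("scene",*s)
    for z in (-.3,0,.1,.2,.3,.5): 
        X=np.linalg.solve(np.array([n1,n2,[0,0,1]]),[d1,d2,z]); print(nm,X,proj("top",X),proj("scene",X))
```

```text
metal [ 0.315 -0.531 -0.3  ] [414.427 285.54 ] [415.822 259.284]
metal [ 0.368 -0.618  0.   ] [474.353 270.087] [424.561 177.245]
metal [ 0.386 -0.648  0.1  ] [499.927 263.492] [427.646 148.282]
metal [ 0.403 -0.677  0.2  ] [529.354 255.903] [430.824 118.45 ]
metal [ 0.421 -0.706  0.3  ] [563.577 247.078] [434.098  87.709]
metal [ 0.456 -0.765  0.5  ] [652.01  224.273] [440.956  23.332]
wood [ 0.324 -0.39  -0.3  ] [373.834 282.731] [395.896 277.129]
wood [ 0.373 -0.44   0.   ] [412.752 267.829] [399.852 196.033]
wood [ 0.39  -0.456  0.1  ] [429.38  261.462] [401.286 166.636]
wood [ 0.407 -0.473  0.2  ] [448.53  254.129] [402.784 135.924]
wood [ 0.423 -0.489  0.3  ] [470.82  245.594] [404.351 103.806]
wood [ 0.456 -0.522  0.5  ] [528.523 223.498] [407.71   34.952]
```

>>> step_arm(
  increments=[-4, -3.4, 0, 0, 0, 0, -4, -3.4, 0, 0, 0, 0, -4, -3.4, 0, 0, 0, 0, -4, -3.4, 0, 0, 0, 0, -4, -3.4, 0, 0, 0, 0],
  fingers=50,
)

```text
time: 1.72
position: [0.1225, -0.4628, 0.4241]
tool_rot: [2.083, 0.27, -2.083]
ft_force: [-0.3, -1.2, 0.7]
grip_width: 0.545
```

>>> step_arm(
  increments=[0, -0.2, -4.3, -0.09, 0, 0, 0, -0.2, -4.3, -0.09, 0, 0, 0, -0.2, -4.3, -0.09, 0, 0, 0, -0.2, -4.3, -0.09, 0, 0, 0, -0.2, -4.3, -0.09, 0, 0, 0, -0.2, -4.3, -0.09, 0, 0, 0, -0.2, -4.3, -0.09, 0, 0, 0, -0.2, -4.3, -0.09, 0, 0, 0, -0.2, -4.3, -0.09, 0, 0, 0, -0.2, -4.3, -0.09, 0, 0],
)

```text
time: 2.98
position: [0.439, -0.1913, 0.4226]
tool_rot: [1.504, 0.987, -1.504]
ft_force: [0.2, -0.3, 0.2]
grip_width: 0.497
```

>>> step_arm(
  increments=[0, 0, 0, -0.16, 0, 0, 0, 0, 0, -0.16, 0, 0, 0, 0, 0, -0.16, 0, 0, 0, 0, 0, -0.16, 0, 0, 0, 0, 0, -0.16, 0, 0, 0, 0, 0, -0.16, 0, 0, 0, 0, 0, -0.14, 0, 0, 0, 0, 0, 0, 0, 0],
)

```text
time: 3.98
position: [0.4384, -0.1926, 0.4227]
tool_rot: [0.69, 1.458, -0.691]
ft_force: [-0.3, 0.3, 0.2]
grip_width: 0.497
```

```bash
cat >> h.py <<'E'
np.set_printoptions(precision=4,suppress=True)
def delta(X,yang=None):
    s=ctrl.get_state(); M=Ro.from_rotvec(s['tool_rot']).as_matrix()
    a=np.degrees(np.arctan2(M[1,1],M[0,1])); print("pos",s['position'],"yang",a,"xaxis",M[:,0],"q",s['joint_positions'])
    print("tool cm",M.T@(np.array(X)-s['position'])*100, "turn x rad", None if yang is None else -np.radians(yang-a))
E
python3 - <<'E'
from h import *
delta([.463,-.204,.06],39.6)
for c in("top","scene"):
  im=ctrl.get_image(c); cv2.imwrite(f"pics/{c}1.png",im[:,:,::-1])
  for r in ctrl.spot_point(c,"handle_knob")[:2]: print(r['score'],toW(c,r['xyz']))
a=cv2.imread("pics/top1.png"); b=cv2.imread("pics/scene1.png"); cv2.imwrite("pics/both1.png",cv2.resize(np.hstack([a[130:330,200:480],b[100:300,200:480]]),None,fx=1.4,fy=1.4))
E
```

```text
pos [ 0.4384 -0.1926  0.4227] yang 39.33634441441798 xaxis [ 0.0002 -0.0004 -1.    ] q [ 0.8831 -0.0528 -0.4933  1.4716 -0.025   1.7161  1.0733]
tool cm [36.2691  1.1851  2.4327] turn x rad -0.004601658059679973
0.44 [ 0.4592 -0.2057  0.0691]
0.49 [ 0.4652 -0.2048  0.0616]
```

View pics/both1.png

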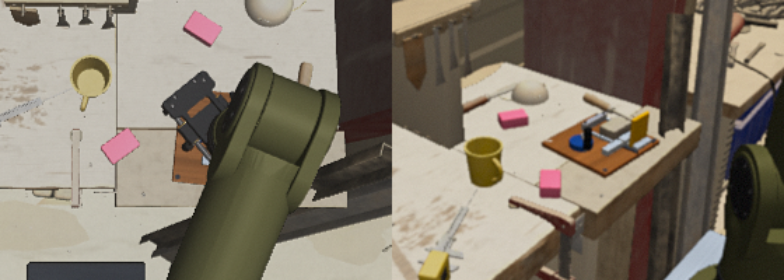

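>>> step_arm(
  increments=[5, 0.2, 0.4, 0, 0, 0, 5, 0.2, 0.4, 0, 0, 0, 5, 0.2, 0.4, 0, 0, 0, 5, 0.2, 0.4, 0, 0, 0, 4, 0.2, 0.4, 0, 0, 0, 3, 0.2, 0.4, 0, 0, 0, 0, 0, 0, 0, 0, 0, 0, 0, 0, 0, 0, 0],
)

```text
time: 5.18
position: [0.4636, -0.2038, 0.1538]
tool_rot: [0.689, 1.457, -0.689]
ft_force: [-0.2, 0.1, 0.0]
grip_width: 0.505
```

Run:
```python
from h import *
delta([.463,-.204,.057],39.6)
for c in("top","scene"):
  im=ctrl.get_image(c); cv2.imwrite(f"pics/{c}2.png",im[:,:,::-1])
a=cv2.imread("pics/top2.png"); b=cv2.imread("pics/scene2.png"); cv2.imwrite("pics/both2.png",np.hstack([cv2.resize(a[180:300,280:400],None,fx=3.3,fy=3.3),cv2.resize(b[120:240,290:410],None,fx=3.3,fy=3.3)]))
```

```text
pos [ 0.4636 -0.2038  0.1538] yang 39.392637308278154 xaxis [ 0.0014 -0.0007 -1.    ] q [ 0.8603  0.0903 -0.5206  1.8772  0.0486  1.1848  1.0107]
tool cm [ 9.681  -0.0642 -0.0343] turn x rad -0.0036191617163442305
```

View pics/both2.png

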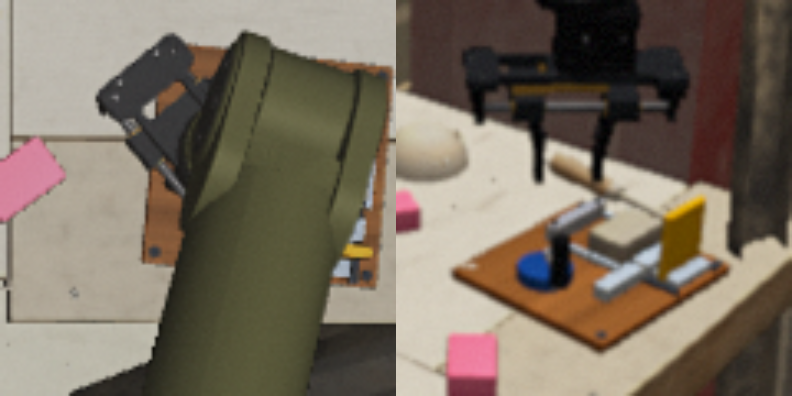

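View pics/scene2.png

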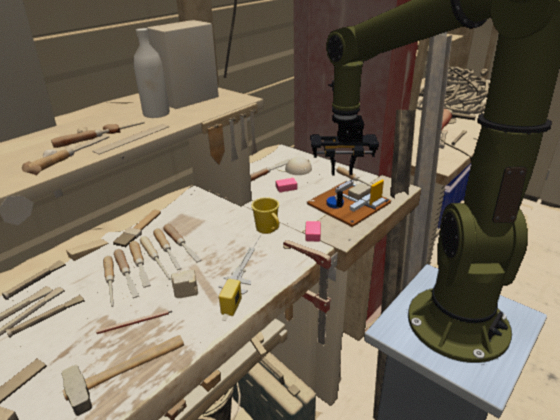

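>>> step_arm(
  increments=[3, 0, 0, 0, 0, 0, 3, 0, 0, 0, 0, 0, 2, 0, 0, 0, 0, 0, 1.5, 0, 0, 0, 0, 0, 0, 0, 0, 0, 0, 0],
)

```text
time: 5.9
position: [0.4627, -0.2035, 0.0574]
tool_rot: [0.689, 1.459, -0.689]
ft_force: [0.3, 0.6, -1.0]
grip_width: 0.502
```

Run:
```python
from h import *
delta([.463,-.204,.057],39.6)
for c in("scene",):
  im=ctrl.get_image(c); cv2.imwrite(f"pics/{c}3.png",im[:,:,::-1])
b=cv2.imread("pics/scene3.png"); cv2.imwrite("pics/z3.png",cv2.resize(b[140:240,290:410],None,fx=5,fy=5,interpolation=cv2.INTER_CUBIC))
```

```text
pos [ 0.4627 -0.2035  0.0574] yang 39.4089853884318 xaxis [-0.0007  0.0003 -1.    ] q [ 0.8371  0.2037 -0.5154  1.9746  0.1193  0.9932  0.953 ]
tool cm [ 0.0386 -0.0037  0.0593] turn x rad -0.0033338338912831333
```

View pics/z3.png

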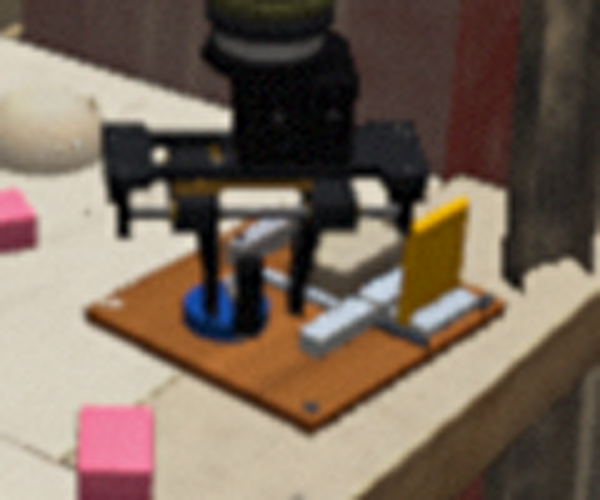

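>>> step_arm(
  increments=[0, 0, 0, 0, 0, 0, 0, 0, 0, 0, 0, 0, 0, 0, 0, 0, 0, 0],
  fingers=28,
  force=10,
)

```text
time: 6.32
position: [0.4632, -0.2038, 0.058]
tool_rot: [0.689, 1.458, -0.689]
ft_force: [-0.2, -0.6, 0.4]
grip_width: 0.301
```

>>> step_arm(
  increments=[0, 0.65, 0.03, 0.1, 0, 0, 0, 0.65, 0.03, 0.1, 0, 0, 0, 0.65, 0.03, 0.1, 0, 0, 0, 0.65, 0.03, 0.1, 0, 0, 0, 0.65, 0.03, 0.1, 0, 0, 0, 0.65, 0.03, 0.1, 0, 0],
)

```text
time: 7.08
position: [0.4961, -0.1893, 0.0573]
tool_rot: [1.145, 1.251, -1.151]
ft_force: [-6.3, -0.4, 4.2]
grip_width: 0.28
```

>>> step_arm(
  increments=[0, 0.65, 0.03, 0.1, 0, 0, 0, 0.65, 0.03, 0.1, 0, 0, 0, 0.65, 0.03, 0.1, 0, 0, 0, 0.65, 0.03, 0.1, 0, 0, 0, 0.65, 0.03, 0.1, 0, 0, 0, 0.65, 0.03, 0.1, 0, 0],
)

```text
time: 7.82
position: [0.5343, -0.1954, 0.0573]
tool_rot: [1.576, 0.924, -1.581]
ft_force: [-4.4, 2.8, 4.5]
grip_width: 0.283
```

Run:
```python
from h import *
a=np.radians(35-6.06); P=np.array([.504,-.2545]); X=P+.065*np.array([np.cos(a),np.sin(a)]); print(X)
delta([*X,.057],-61.1)
s=ctrl.get_state()['position'][:2]-P; print(np.hypot(*s),np.degrees(np.arctan2(s[1],s[0]))+6.06)
for c in("top","scene"):
  im=ctrl.get_image(c); cv2.imwrite(f"pics/{c}4.png",im[:,:,::-1])
  for n in ("handle_knob","cam_pivot"):
   for r in ctrl.spot_point(c,n)[:2]: print(c,n,r['score'],toW(c,r['xyz']))
a=cv2.imread("pics/top4.png"); b=cv2.imread("pics/scene4.png"); cv2.imwrite("pics/both4.png",np.hstack([cv2.resize(a[180:300,280:400],None,fx=3.3,fy=3.3),cv2.resize(b[120:240,290:410],None,fx=3.3,fy=3.3)]))
```

```text
[ 0.5609 -0.223 ]
pos [ 0.5343 -0.1954  0.0573] yang -29.498835756480023 xaxis [-0.0047  0.0022 -1.    ] q [ 0.6194  0.317  -0.365   1.8242  0.1293  1.0289 -0.3112]
tool cm [0.0088 3.6754 1.1022] turn x rad 0.5515443635129268
0.06646320106888604 68.91697678409372
top cam_pivot 0.31 [ 0.5145  0.1478 -0.0015]
scene handle_knob 0.47 [ 0.5317 -0.1996  0.0626]
scene handle_knob 0.18 [0.4405 0.2983 0.0005]
scene cam_pivot 0.56 [ 0.5059 -0.2546  0.0588]
```

View pics/both4.png

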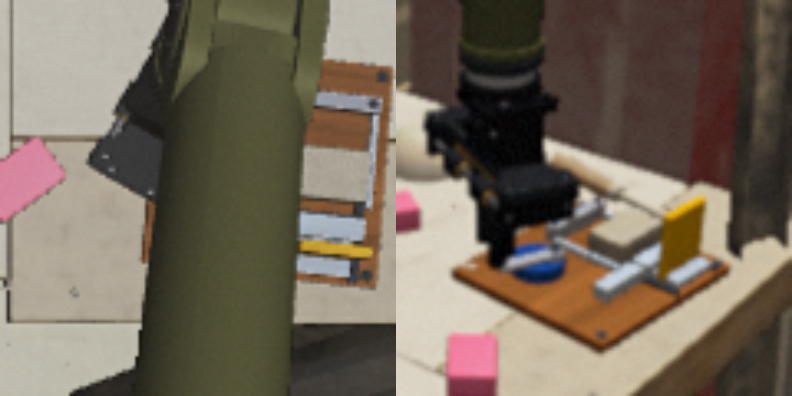

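>>> step_arm(
  increments=[0, 0.65, 0.03, 0.1, 0, 0, 0, 0.65, 0.03, 0.1, 0, 0, 0, 0.65, 0.03, 0.1, 0, 0, 0, 0.65, 0.03, 0.1, 0, 0, 0, 0.5, 0.03, 0.08, 0, 0, 0, 0.4, 0.03, 0.06, 0, 0, 0, 0, 0, 0, 0, 0],
)

```text
time: 9.0
position: [0.5612, -0.2195, 0.0574]
tool_rot: [1.931, 0.516, -1.928]
ft_force: [-0.6, 4.9, 1.0]
grip_width: 0.279
```

Run:
```python
from h import *
a=np.radians(35-6.06); P=np.array([.5045,-.2545]); X=P+.065*np.array([np.cos(a),np.sin(a)]); print(X)
delta([*X,.057],-61.1)
s=ctrl.get_state()['position'][:2]-P; print(np.hypot(*s),np.degrees(np.arctan2(s[1],s[0]))+6.06)
for c in("top","scene"):
  im=ctrl.get_image(c); cv2.imwrite(f"pics/{c}5.png",im[:,:,::-1])
  for n in ("handle_knob",):
   for r in ctrl.spot_point(c,n)[:2]: print(c,n,r['score'],toW(c,r['xyz']))
a=cv2.imread("pics/top5.png"); b=cv2.imread("pics/scene5.png"); cv2.imwrite("pics/both5.png",np.hstack([cv2.resize(a[180:300,280:400],None,fx=3.3,fy=3.3),cv2.resize(b[120:240,290:410],None,fx=3.3,fy=3.3)]))
```

```text
[ 0.5614 -0.223 ]
pos [ 0.5612 -0.2195  0.0574] yang -60.16935177215191 xaxis [ 0.001   0.0019 -1.    ] q [ 0.5547  0.3672 -0.2692  1.7475  0.1084  1.0412 -0.8023]
tool cm [0.0395 0.3147 0.159 ] turn x rad 0.016242875753799527
0.06661582796918834 37.72799987796984
scene handle_knob 0.71 [ 0.5547 -0.2199  0.0627]
```

View pics/both5.png

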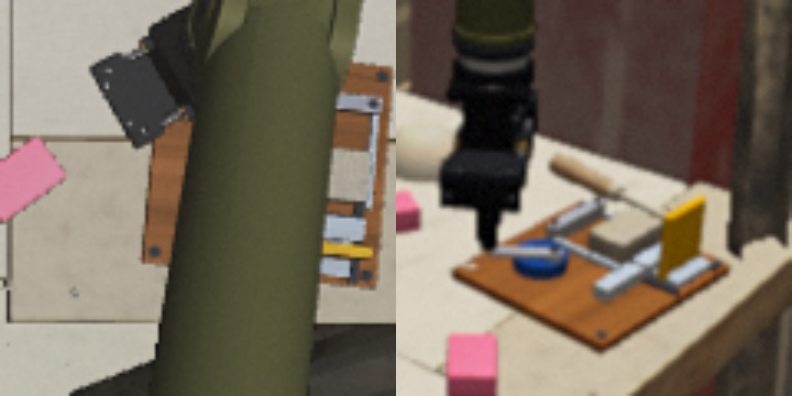

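>>> step_arm(
  increments=[0, 0.3, 0.05, 0.05, 0, 0, 0, 0.2, 0.03, 0.03, 0, 0, 0, 0, 0, 0, 0, 0],
)

```text
time: 9.57
position: [0.5634, -0.2237, 0.0574]
tool_rot: [1.98, 0.446, -1.976]
ft_force: [1.1, 6.5, 0.6]
grip_width: 0.285
```

>>> step_arm(
  increments=[0, -0.3, 0, 0, 0, 0, 0, 0, 0, 0, 0, 0, 0, 0, 0, 0, 0, 0],
  fingers=50,
)

```text
time: 9.95
position: [0.5608, -0.2245, 0.0577]
tool_rot: [1.979, 0.439, -1.978]
ft_force: [-0.5, -0.2, 0.1]
grip_width: 0.475
```

>>> step_arm(
  increments=[-2, 0, 0, 0, 0, 0, -3, 0, 0, 0, 0, 0, -5, 0, 0, 0, 0, 0, -5, 0, 0, 0, 0, 0, -5, 0, 0, 0, 0, 0, 0, 0, 6, 0, 0, 0, 0, 0, 6, 0, 0, 0, 0, 0, 6, 0, 0, 0, 0, 0, 0, 0, 0, 0],
)

```text
time: 11.08
position: [0.3938, -0.3034, 0.2597]
tool_rot: [1.982, 0.429, -1.982]
ft_force: [0.9, -0.0, 1.0]
grip_width: 0.499
```

Run:
```python
from h import *
delta([.5,-.2,.057],-61.1)
P=np.array([.5045,-.2545])
for c in("top","scene"):
  im=ctrl.get_image(c); cv2.imwrite(f"pics/{c}6.png",im[:,:,::-1])
  for n in ("handle_knob","cam_pivot"):
   for r in ctrl.spot_point(c,n)[:1]:
     w=toW(c,r['xyz']); d=w[:2]-P; print(c,n,r['score'],w,np.hypot(*d),np.degrees(np.arctan2(d[1],d[0]))+6.06)
a=cv2.imread("pics/top6.png"); b=cv2.imread("pics/scene6.png"); cv2.imwrite("pics/both6.png",np.hstack([cv2.resize(a[180:300,280:400],None,fx=3.3,fy=3.3),cv2.resize(b[120:240,290:410],None,fx=3.3,fy=3.3)]))
```

```text
pos [ 0.3938 -0.3034  0.2597] yang -65.35904978700766 xaxis [ 0.0007 -0.0033 -1.    ] q [ 0.7544 -0.0162 -0.1509  1.761  -0.0001  1.3941 -0.5371]
tool cm [ 20.2385  -5.0412 -13.9826] turn x rad -0.0743344417896469
top handle_knob 0.77 [ 0.5583 -0.2231  0.0679] 0.06227305013567763 36.28944319293416
top cam_pivot 0.77 [ 0.5044 -0.2502  0.0618] 0.004262157161772461 96.89515606485904
scene handle_knob 0.83 [ 0.5633 -0.2241  0.0627] 0.06616139437031839 33.39799738897358
scene cam_pivot 0.63 [ 0.5078 -0.2541  0.0594] 0.003344442352205379 12.75161238165732
```

View pics/both6.png

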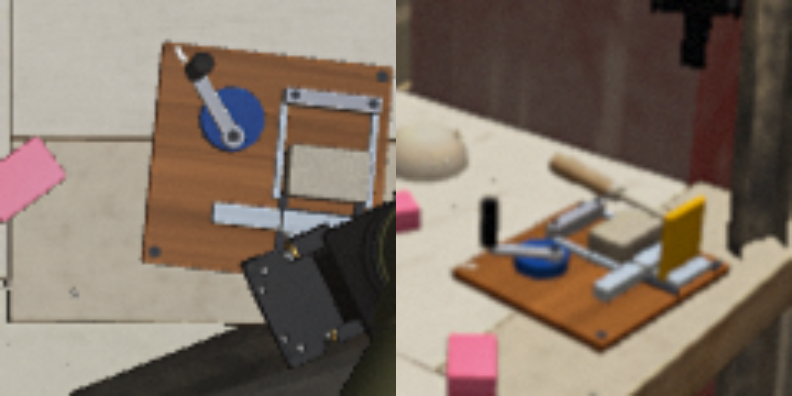

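Run:
```python
from h import *
P=np.array([.5042,-.2544])
outs=[]
for c,(y0,y1,x0,x1) in (("top",(185,240,325,380)),("scene",(170,210,300,350))):
  a=cv2.imread(f"pics/{c}6.png")[y0:y1,x0:x1]; k=8 if c=="scene" else 7
  b=cv2.resize(a,None,fx=k,fy=k,interpolation=cv2.INTER_CUBIC); 
  def px(X): 
    u=proj(c,X); return tuple(int(round(v)) for v in ((u-[x0,y0]+.5)*k-.5))
  for ang,col in ((30,(0,0,255)),(35,(0,255,0)),(40,(255,255,0))):
    t=np.radians(ang-6.06); d=np.array([np.cos(t),np.sin(t)])
    cv2.line(b,px([*(P),.0405]),px([*(P+.065*d),.0405]),col,1)
    cv2.circle(b,px([*(P+.065*d),.092]),3,col,-1)
    cv2.circle(b,px([*(P+.085*d),.014]),3,col,1)
  outs.append(cv2.resize(b,(400,400*b.shape[0]//b.shape[1])) )
h=min(o.shape[0] for o in outs)
cv2.imwrite("pics/ov6a.png",outs[0]);cv2.imwrite("pics/ov6b.png",outs[1])
m=max(o.shape[0] for o in outs); outs=[np.pad(o,((0,m-o.shape[0]),(0,0),(0,0))) for o in outs]
cv2.imwrite("pics/ov6.png",np.hstack(outs))
```

```text
(no output)
```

View pics/ov6.png

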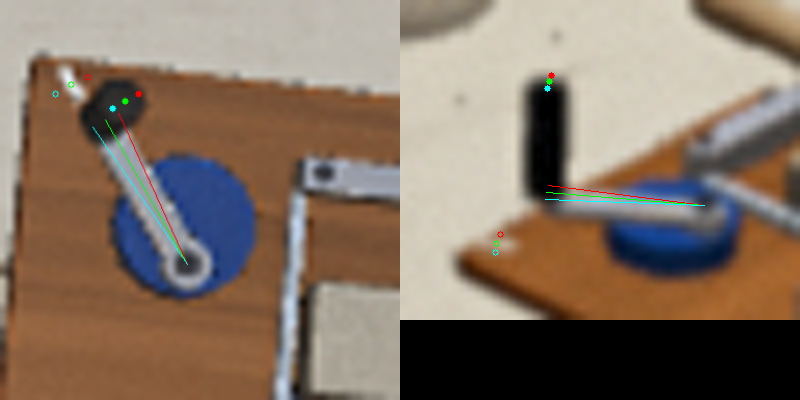

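>>> step_arm(
  increments=[0, 0, 0, -0.17, 0, 0, 0, 0, 0, -0.17, 0, 0, 0, 0, 0, -0.17, 0, 0, 0, 0, 0, -0.17, 0, 0, 0, 0, 0, -0.17, 0, 0, 0, 0, 0, -0.17, 0, 0, 0, 0, 0, 0, 0, 0],
  fingers=0,
  force=30,
)

```text
time: 12.25
position: [0.3988, -0.2991, 0.2573]
tool_rot: [1.291, 1.155, -1.291]
ft_force: [0.1, 0.3, -0.1]
grip_width: 0.005
```

Run:
```python
from h import *
delta([.365,-.325,.05],-6.06)
```

```text
pos [ 0.3988 -0.2991  0.2573] yang -6.411568586401929 xaxis [-0.0004  0.0004 -1.    ] q [ 0.7439 -0.0098 -0.1521  1.7593 -0.0016  1.3925  0.4802]
tool cm [20.7338 -3.0615  2.9552] turn x rad -0.006136029379295828
```

>>> step_arm(
  increments=[0, -1.5, 1.5, 0, 0, 0, 0, -1.5, 1.5, 0, 0, 0, 5, 0, 0, 0, 0, 0, 5, 0, 0, 0, 0, 0, 4, 0, 0, 0, 0, 0, 0, 0, 0, 0, 0, 0, 0, 0, 0, 0, 0, 0],
)

```text
time: 13.12
position: [0.366, -0.3269, 0.1192]
tool_rot: [1.292, 1.151, -1.291]
ft_force: [0.8, -0.5, 0.5]
grip_width: 0.002
```

Run:
```python
from h import *
delta([.365,-.325,.05],-6.06)
b=ctrl.get_image("scene")[:,:,::-1]; a=ctrl.get_image("top")[:,:,::-1]
cv2.imwrite("pics/both7.png",np.hstack([cv2.resize(a[200:320,320:440],None,fx=3.3,fy=3.3),cv2.resize(b[120:240,320:440],None,fx=3.3,fy=3.3)]))
```

```text
pos [ 0.366  -0.3269  0.1192] yang -6.462135933417147 xaxis [ 0.0016 -0.0014 -1.    ] q [ 0.7846  0.0675 -0.1136  1.9649  0.0086  1.1075  0.5546]
tool cm [ 6.9147 -0.1321 -0.181 ] turn x rad -0.0070185960787099155
```

View pics/both7.png

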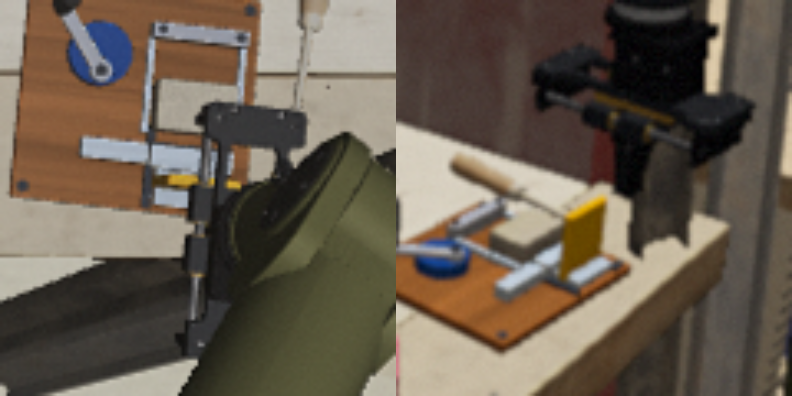

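>>> step_arm(
  increments=[2, 0, -0.1, 0, 0, 0, 2, 0, -0.1, 0, 0, 0, 2, 0, 0, 0, 0, 0, 0.7, 0, 0, 0, 0, 0, 0, 0, 0, 0, 0, 0],
)

```text
time: 13.85
position: [0.3655, -0.3247, 0.0513]
tool_rot: [1.291, 1.153, -1.291]
ft_force: [-0.1, -0.6, 0.6]
grip_width: 0.006
```

Run:
```python
from h import *
delta([.365,-.325,.05],-6.06)
b=ctrl.get_image("scene")[:,:,::-1]; a=ctrl.get_image("top")[:,:,::-1]
cv2.imwrite("pics/both8.png",np.hstack([cv2.resize(a[200:320,320:440],None,fx=3.3,fy=3.3),cv2.resize(b[120:240,320:440],None,fx=3.3,fy=3.3)]))
```

```text
pos [ 0.3655 -0.3247  0.0513] yang -6.42971036013437 xaxis [ 0.0008 -0.0007 -1.    ] q [ 0.7802  0.146  -0.1151  2.0316  0.0205  0.964   0.5424]
tool cm [ 0.1333 -0.0466  0.0362] turn x rad -0.006452663063078755
```

View pics/both8.png

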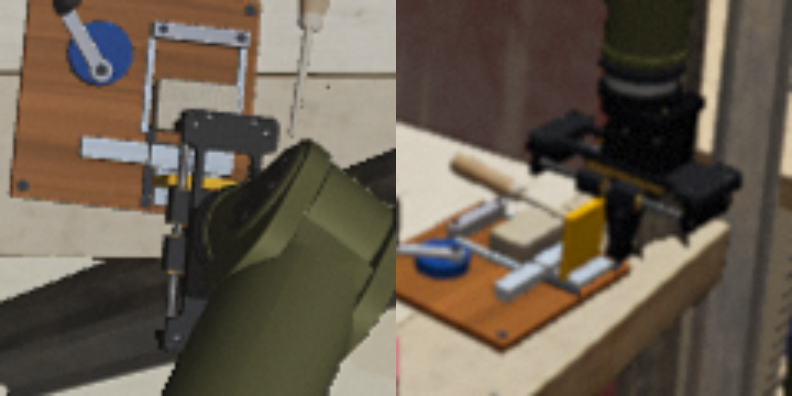

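>>> step_arm(
  increments=[0, 0.5, 0, 0, 0, 0, 0, 0.5, 0, 0, 0, 0, 0, 0.5, 0, 0, 0, 0, 0, 0.5, 0, 0, 0, 0, 0, 0.5, 0, 0, 0, 0, 0, 0.5, 0, 0, 0, 0],
)

```text
time: 14.7
position: [0.3943, -0.3275, 0.0504]
tool_rot: [1.291, 1.156, -1.292]
ft_force: [-3.0, 0.5, 2.4]
grip_width: 0.006
```

>>> step_arm(
  increments=[0, 0.5, 0, 0, 0, 0, 0, 0.5, 0, 0, 0, 0, 0, 0.5, 0, 0, 0, 0],
)

```text
time: 15.08
position: [0.4097, -0.3292, 0.0504]
tool_rot: [1.291, 1.155, -1.292]
ft_force: [-3.2, 1.5, 2.4]
grip_width: 0.005
```

Run:
```python
from h import *
o=np.array([.4555,-.3347]);t=-.1057;R=np.array([[np.cos(t),-np.sin(t)],[np.sin(t),np.cos(t)]])
print("tcp jig",R.T@(ctrl.get_state()['position'][:2]-o))
b=ctrl.get_image("scene")[:,:,::-1]
for r in ctrl.spot_point("scene","push_plate")[:1]: print(r['score'],R.T@(toW("scene",r['xyz'])[:2]-o))
a=ctrl.get_image("top")[:,:,::-1]
cv2.imwrite("pics/both9.png",np.hstack([cv2.resize(a[200:320,320:440],None,fx=3.3,fy=3.3),cv2.resize(b[120:240,320:440],None,fx=3.3,fy=3.3)]))
```

```text
tcp jig [-0.0461  0.0007]
0.71 [-0.0312 -0.0033]
```

View pics/both9.png

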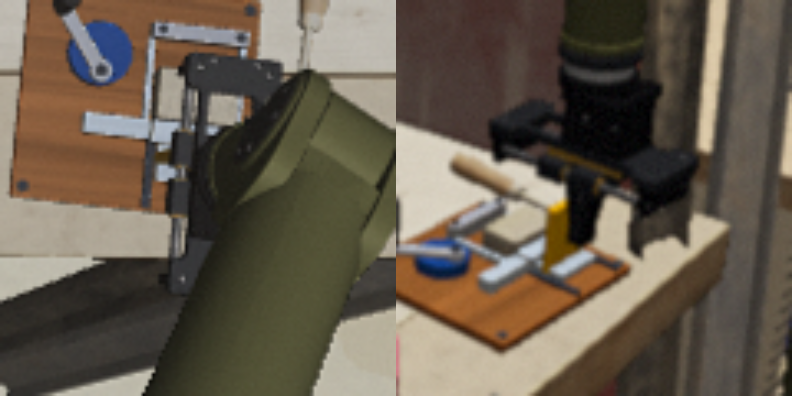

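>>> step_arm(
  increments=[0, 0.4, 0, 0, 0, 0, 0, 0.4, 0, 0, 0, 0, 0, 0.4, 0, 0, 0, 0, 0, 0.3, 0, 0, 0, 0],
)

```text
time: 15.72
position: [0.4249, -0.3309, 0.0505]
tool_rot: [1.291, 1.155, -1.291]
ft_force: [-3.6, 0.8, 2.0]
grip_width: 0.006
```

>>> step_arm(
  increments=[0, 0.2, 0, 0, 0, 0, 0, 0.2, 0, 0, 0, 0],
)

```text
time: 15.98
position: [0.4287, -0.3313, 0.0505]
tool_rot: [1.291, 1.154, -1.291]
ft_force: [-3.4, 2.4, 1.7]
grip_width: 0.004
```

>>> step_arm(
  increments=[0, 0.15, 0, 0, 0, 0, 0, 0, 0, 0, 0, 0],
)

```text
time: 16.23
position: [0.4304, -0.3315, 0.0505]
tool_rot: [1.291, 1.154, -1.291]
ft_force: [-2.5, 1.0, -0.5]
grip_width: 0.009
```

>>> step_arm(
  increments=[0, 0.15, 0, 0, 0, 0, 0, 0, 0, 0, 0, 0],
)

```text
time: 16.48
position: [0.4317, -0.3317, 0.0505]
tool_rot: [1.291, 1.154, -1.291]
ft_force: [-2.6, 2.0, 0.3]
grip_width: 0.004
```

>>> step_arm(
  increments=[0, 0.15, 0, 0, 0, 0, 0, 0, 0, 0, 0, 0],
)

```text
time: 16.73
position: [0.4333, -0.3319, 0.0505]
tool_rot: [1.291, 1.154, -1.291]
ft_force: [-2.6, 2.2, 1.1]
grip_width: 0.003
```

>>> step_arm(
  increments=[0, 0.15, 0, 0, 0, 0, 0, 0, 0, 0, 0, 0],
)

```text
time: 16.98
position: [0.4336, -0.332, 0.0505]
tool_rot: [1.291, 1.156, -1.293]
ft_force: [-5.0, 3.7, 3.1]
grip_width: 0.007
```

Stalled around x=0.4336; nudging to see whether this is the stop.

>>> step_arm(
  increments=[0, 0.15, 0, 0, 0, 0, 0, 0, 0, 0, 0, 0],
)

```text
time: 17.23
position: [0.4336, -0.3319, 0.0504]
tool_rot: [1.29, 1.159, -1.295]
ft_force: [-8.8, 4.4, 5.8]
grip_width: 0.007
```

>>> step_arm(
  increments=[0, 0.15, 0, 0, 0, 0, 0, 0, 0, 0, 0, 0],
)

```text
time: 17.48
position: [0.4336, -0.3319, 0.0504]
tool_rot: [1.29, 1.161, -1.297]
ft_force: [-13.3, 5.8, 9.3]
grip_width: 0.005
```

Run:
```python
from h import *
o=np.array([.4555,-.3347]);t=-.1057;R=np.array([[np.cos(t),-np.sin(t)],[np.sin(t),np.cos(t)]])
print("tcp jig",R.T@(ctrl.get_state()['position'][:2]-o))
b=ctrl.get_image("scene")[:,:,::-1]
for r in ctrl.spot_point("scene","push_plate")[:1]: print(r['score'],R.T@(toW("scene",r['xyz'])[:2]-o))
a=ctrl.get_image("top")[:,:,::-1]
cv2.imwrite("pics/both10.png",np.hstack([cv2.resize(a[200:320,320:440],None,fx=3.3,fy=3.3),cv2.resize(b[120:240,320:440],None,fx=3.3,fy=3.3)]))
```

```text
tcp jig [-0.0221  0.0005]
0.6 [-0.0106 -0.0031]
```

View pics/both10.png

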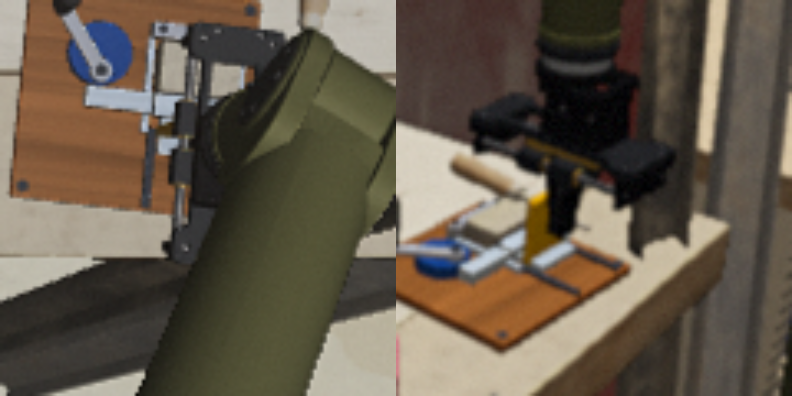

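>>> step_arm(
  increments=[0, -0.7, 0, 0, 0, 0, 0, -1, 0, 0, 0, 0, 0, -1, 0, 0, 0, 0, -2, -1, 0, 0, 0, 0, -4, -1, 0, 0, 0, 0, -5, 0, 0, 0, 0, 0, -5, 0, 0, 0, 0, 0, -5, 0, 0, 0, 0, 0, 0, 0, -4, 0, 0, 0, 0, 0, -5, 0, 0, 0, 0, 0, -5, 0, 0, 0, 0, 0, 0, 0, 0, 0],
)

```text
time: 19.12
position: [0.4074, -0.1843, 0.2611]
tool_rot: [1.286, 1.156, -1.285]
ft_force: [0.0, -0.6, 0.6]
grip_width: 0.007
```

Run:
```python
from h import *
o=np.array([.4555,-.3347]);t=-.1057;R=np.array([[np.cos(t),-np.sin(t)],[np.sin(t),np.cos(t)]])
print(ctrl.get_state()['position'])
I={}
for c in("top","scene"):
  I[c]=ctrl.get_image(c)[:,:,::-1]; cv2.imwrite(f"pics/{c}11.png",I[c])
  for n in ("handle_knob","push_plate","stone","mug"):
   for r in ctrl.spot_point(c,n)[:2]:
     w=toW(c,r['xyz']); j=R.T@(w[:2]-o); d=j-[.04,.085]; print(c,n,round(r['score'],2),w,j,np.degrees(np.arctan2(d[1],d[0])))
a,b=I["top"],I["scene"]
cv2.imwrite("pics/both11.png",np.hstack([cv2.resize(a[180:300,310:430],None,fx=3.3,fy=3.3),cv2.resize(b[120:240,300:420],None,fx=3.3,fy=3.3)]))
```

```text
[ 0.4074 -0.1843  0.2611]
top handle_knob 0.63 [ 0.5579 -0.2269  0.0688] [0.0905 0.118 ] 33.14848363344234
top stone 0.94 [ 0.463  -0.0738  0.0012] [-0.02    0.2603] 108.910504622487
top stone 0.79 [ 0.5071 -0.3426  0.0162] [ 0.0522 -0.0024] -82.06587403946116
top mug 0.82 [ 0.5919 -0.0043  0.0007] [0.1008 0.3429] 76.73312202097112
scene handle_knob 0.75 [ 0.5598 -0.2251  0.0625] [0.0922 0.1199] 33.817664417642895
scene push_plate 0.72 [ 0.445  -0.3355  0.0597] [-0.0104 -0.0019] -120.1054341857954
scene stone 0.86 [ 0.4674 -0.0682  0.0016] [-0.0163  0.2663] 107.26164272172672
scene stone 0.78 [ 0.7089 -0.2475  0.0014] [0.2427 0.1134] 7.985594379014644
scene mug 0.76 [ 0.5919 -0.0055 -0.0016] [0.1009 0.3418] 76.66312585435632
scene mug 0.28 [0.5714 0.3321 0.0028] [0.0449 0.6753] 89.52165823374817
```

View pics/both11.png

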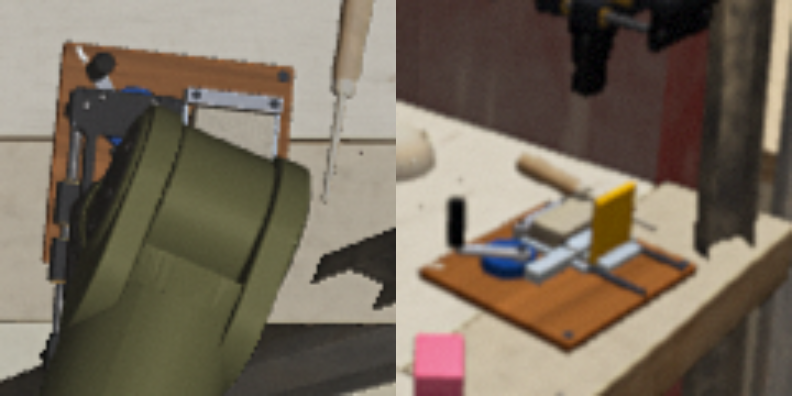

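View pics/top11.png

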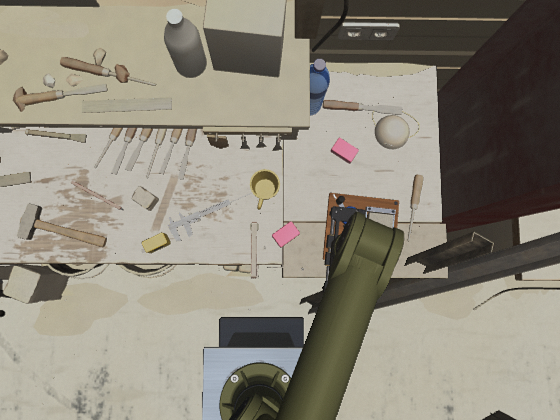

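>>> step_arm(
  increments=[-3, 0, -5, 0, 0, 0, -3, 0, -5, 0, 0, 0, -3, 0, -5, 0, 0, 0, 0, 0, -5, 0, 0, 0, 0, 0, -4, 0, 0, 0, 0, 0, 0, 0, 0, 0],
)

```text
time: 20.38
position: [0.4333, 0.0539, 0.3508]
tool_rot: [1.287, 1.157, -1.286]
ft_force: [0.9, -0.1, 0.4]
grip_width: 0.004
```

Run:
```python
from h import *
o=np.array([.4555,-.3347]);t=-.1057;R=np.array([[np.cos(t),-np.sin(t)],[np.sin(t),np.cos(t)]])
c="top";im=ctrl.get_image(c)[:,:,::-1]; cv2.imwrite("pics/top12.png",im)
for n in ("handle_knob","push_plate","stone"):
   for r in ctrl.spot_point(c,n)[:2]:
     w=toW(c,r['xyz']); j=R.T@(w[:2]-o); d=j-[.04,.085]; print(c,n,round(r['score'],2),j,np.degrees(np.arctan2(d[1],d[0])))
a=im[185:285,315:415]; cv2.imwrite("pics/z12.png",cv2.resize(a,None,fx=6,fy=6,interpolation=cv2.INTER_CUBIC))
```

```text
top handle_knob 0.56 [0.0898 0.1211] 35.97041587116615
top push_plate 0.77 [-0.0125  0.0044] -123.0950376628454
top push_plate 0.42 [-0.0019  0.0002] -116.28001825610107
top stone 0.89 [0.2478 0.1195] 9.427390618361937
top stone 0.8 [-0.0176  0.2617] 108.04931774735462
```

View pics/z12.png

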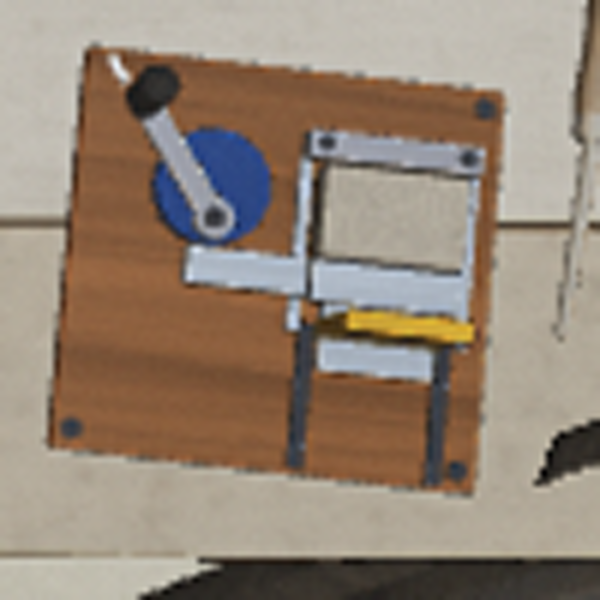

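```bash
python3 -c "
from bench import ctrl
print(ctrl.close_job())"
```

```text
the job is handed in; nothing more can be done
None
```

The stone is seated and the job is handed in; the last robot-clock reading, just before that, was 20.4 s of the 45 s allowed.

- **Cam:** I pushed the black knob round clockwise between the loosely closed fingers. My estimates of the final handle angle ran from 33.1° to about 37.5°. The networks gave 33.1° to 36.3°, and the arm position gave about 36°. My readings of the handle bar were less sure: about 37.5° from the top picture and 36–40° from a rough scene reading. The target is 35°, and the last top picture shows the handle pointing at the white mark.
- **Slide:** With the cam set, I pushed the yellow plate forward with closed fingers. It stopped dead while the force rose to about 13 N. The networks put the plate at -10.4 to -12.5 mm along the jig, against -10 mm at home.
- **Stone:** It was moved only by the slide. The second-last top view put it at 52 mm, inside the 49–53 mm range, and the last picture shows it between the jaw and the fence. In that last picture the network found only the pink look-alikes among its top two results, so the 52 mm was not confirmed a second time.
- **Other things on the bench:** The mug measured unmoved and nothing else looked disturbed. I did not measure the gouge, tape, limestone or caliper one by one.
- **Robot:** It was clear of everything when I handed in, with the tool at a height of 0.35 m.

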